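# Load the specimen discs into the chilling block and close its cover

## Robot

A 7-joint arm with a two-finger parallel gripper is mounted at the origin on the work surface. World frame = base frame: x ahead of the robot, y to its left, z up, the work surface at z = 0. Lengths are in mm, angles in rad, forces in N, time in s.
With the tool pointing down it reaches from about 350 to 900 mm from the base axis. Payload 19.9 kg.
Tool frame: the origin (TCP) lies on the front face of the gripper's body, between the roots of the fingers; the fingertips stand 97 mm ahead of it and the grasp point (between the pads) lies 78 mm ahead of it; z points along the fingers, y is the line along which they close (so a half turn about z gives the same grasp; the last joint's range is limited). The gripper opens to 94 mm and grips with 3 to 60 N. Pads are 16 mm wide; open, the fingers measure 119 mm over their backs; the gripper's body (75 mm by 177 mm) begins 78 mm behind the grasp point.
Start: joints at [-1.304, 0.417, -0.01, 1.614, 0.005, 1.111, -0.053], TCP at [189.34, 595.616, 302.625] pointing down, gripper open.
Joint ranges: [-2.81, 2.81], [-0.39, 2.02], [-1.27, 1.25], [0.06, 2.57], [-1.19, 4.33], [0.19, 2], [-2.82, 2.82]. Speed limits (rad/s): [1.89, 1.89, 2.39, 2.39, 3.01, 3.01, 3.01].

## Interface

Orientations are given as a 3x3 rotation matrix whose columns are the frame's x, y, z axes.
In Python, from rig import * gives the robot as it stands.
- The arm moves only by the shell command python3 -m jog 'ROWS' [FORCE]. ROWS is JSON, a list of rows, each a list of 3 entries, a list of its own where there are three numbers: the shift along the tool's x, y, z as a fraction of full scale, then the turn, a rotation vector about the tool's x, y, z as a fraction of full scale, then the opening, from 0 (shut) to 1 (fully open). A call has exactly 8 rows; each row shifts and turns the commanded pose from where the row before left it, along the tool's axes as they then stand; what a row does not reach is not made up. Full scale, the value 1, is 50 mm for a shift and 0.08 rad for a turn. A row lasts 1/10 s, in which the tool goes at most 50 mm and 8.59 degrees, less where a joint would pass 70% of its speed; a pose out of reach is approached as far as the arm can. A call with a number of a shift or a turn outside -1 to 1 is refused whole. A call with a gripper value outside its range is refused whole. The fingers move at their own pace and stop on an object; FORCE is the grip in N (left out, the last holds). Time passes only in rows, so rows that do not move let the fingers close, or fill a call up. It gives the time, the measured TCP pose, the force, the opening and the grip force at its end, in the units of the state.
- observe(): the state, without advancing time (a new reading comes with each control period).
- capture(name): name is "side" or "top" or "wrist"; returns the picture (420x560x3 uint8, blue, green, red); there is no depth.
- camera_model(name): a dict with "mtx" (3x3 intrinsics, pixels), "R" (3x3) and "t" (3): a world point X has camera coordinates R X + t; the wrist camera has in their place "mount" (4x4, takes a point from camera to tool coordinates, whose origin is the TCP and whose axes are the flange's). Camera axes: x right, y down, z forward; pixel columns grow to the right and rows downward; lengths in mm; the calibration is good to about 2 mm. A picture is of the moment at which its call begins: read the wrist's pose just before it. camera_model takes no time and is no camera call.
- sign_off(): hands the job in; it is judged then, once.
Trained networks look in the newest picture that a camera, given by its name, has taken for a name from the list of things; names that differ only in an ending like _2 or _b are one class to them, and where a whole thing is asked for, a point or a joint stands for the part that bears it (a point fixed in the world has none). Each returns a list of dicts, best first, with "p" (0 to 1); they miss things now and then, are a little off and sometimes report something else, mostly with a low value. They report only what shows in the picture. A call takes as long as a camera call. They do not tell look-alikes from the thing itself.
- boxes_of(camera, query): "xyz" ([x, y, z] in mm, in world coordinates, good to about 4 mm: the middle of the surface that is visible of it).
- trace(camera, query): "region" (420x560 bool, what is visible of it).
The state is a dict: "time_s": time; "qpos": joint angles; "joint_vel": joint speeds; "tau": joint torques, N m; "tcp_pos": TCP position; "tool_rot": TCP orientation; "wrist_force": force on the tool from outside, world axes, zero at the start; "ft_torque": the same for the moment, N m; "finger_gap": finger opening in mm; "finger_force": force on a finger pad.
Only numpy, scipy, OpenCV 4.12 (cv2) and the standard library are available. Lean on these libraries where they do the work, as an engineer would, in place of code of your own. Each camera call takes 0.05 s, during which the arm holds its last target. There are 200 camera calls.

## Task

Slide the two round steel specimen discs along the deck of the chilling block, one at a time and without picking them up off the deck, so that each drops flat into the bore of its own size. Then slide the white cover fully home over the two loaded bores. Leave everything else on the bench and on the block where it is.

Things in the scene. Friction and masses are not known exactly. Their poses are not given: they have to be found in the camera images.
- chill_block: Fixed bench chilling block: white housing, bare flat aluminium deck on top, 260 (x) by 340 (y) by 50 mm high. Origin: centre of its underside. Two blind round bores in the deck's +y half. The cover runs on two steel rails along y at x = -86 and +86 mm (10 mm wide, 8 mm high, y = -3 to 167 mm), joined by a like bar at y = 168 mm. No raised edge in the -y half.
- deck (a point): Centre of the deck's top face, 50 mm above the block's underside; axes parallel to the block's. The discs start on the open deck, 70 to 120 mm to its -y side and up to 65 mm either way in x; nothing fixed stands between them and the bores.
- bore_large (a point): Centre of the mouth (at deck level) of the large bore: diameter 42 mm, depth 9 mm, flat floor. It lies at x = -45, y = +30 mm of the block.
- bore_small (a point): Centre of the mouth (at deck level) of the small bore: diameter 30 mm, depth 9 mm, flat floor. It lies at x = +45, y = +30 mm of the block.
- disc_large: Loose steel disc, diameter 38 mm, 14 mm thick, about 110 g (varies), lying flat; origin at the centre of its underside, z axis up. Seated in its bore it stands 5 mm above the deck.
- disc_small: Loose steel disc, diameter 26 mm, 14 mm thick, about 55 g (varies), lying flat; origin at the centre of its underside, z axis up. It would also fall into the large bore, where it does not belong. Seated in its bore it stands 5 mm above the deck.
- cover (a joint): Slide of the white cover plate, m: 0 = parked at the +y end of the block, 0.090 = fully home (end stop) over both bores; it grows as the cover moves along the block's -y. Starts between 0 and 0.02. It slides with about 1.5 N of friction and stays where it is left; the plate cannot lift off.
- cover_handle (a point): Centre of the top edge of the black upright grip on the cover, 40 mm above the deck; moves with the cover. The grip is a bar 80 mm long (block x), 8 mm thick (y), 27 mm tall, across the middle of the white cover plate, which is 184 (x) by 70 (y) by 5 mm, its top face 13 mm and underside 8 mm above the deck.
- cassette: Bystander: loose white tissue cassette with a wax block, 28 by 40 by 11 mm, lying on the deck near its +x edge; origin under its centre.
- mould: Bystander: loose small open steel embedding mould, 26 by 38 by 12 mm, on the deck near its -x edge; origin under its centre.
- hammer: Bystander: hammer 260 mm long lying on the bench to the left (+y).
- bottle: Bystander: closed white bottle, 60 mm diameter, 150 mm high, on the bench to the right (-y).
- brush: Bystander: brush 180 mm long lying on the bench to the right (-y).
- beaker: Bystander: white ceramic cup, 64 mm diameter, 80 mm high, on the bench to the left (+y).
- cassette_b: Bystander: second tissue cassette, 28 by 40 by 11 mm, on the bench to the left (+y).
Mind the look-alikes: they are no part of the job. Leave any red look-alike of the disc_large alone.

How it is judged:
By the outcome, as a careful person would: the job done as asked, in the order asked, and still so for the second after the job is handed in, with the robot touching nothing.
It also fails if it takes over 67 s, if anything falls off the work surface, if the arm or the gripper's body presses on something with over 40 N, if the wrist force passes 120 N, or if a joint passes its speed limit or range.

## Working session

There is one attempt and no reset: what is moved stays moved. The work goes in short steps, Python scripts to look and compute and a shell command to move; the robot and the scene stay as the last step left them, time stands still between calls to the robot, and variables do not carry over. Pictures are saved under pics/ and viewed, at most 10 in all, crops included, and the job is handed in when it is done.

```bash
mkdir -p pics
python3 - <<'E'
from rig import *
import cv2,numpy as np
s=observe();print(s['time_s'],s['tcp_pos'],np.round(s['tool_rot'],3).tolist(),s['finger_gap'])
for c in ('top','side'):
    cv2.imwrite(f'pics/{c}0.png',capture(c))
    for q in ('chill_block','disc_large','disc_small','cover_handle','cassette','mould'):
        print(c,q,[(np.round(d['xyz'],0).tolist(),round(d['p'],2)) for d in boxes_of(c,q)])
m=camera_model('top');print(m)
E
```

```text
0.0 [189.277116   595.37381173 301.99739431] [[-0.953, 0.303, -0.0], [0.303, 0.953, -0.001], [-0.0, -0.001, -1.0]] 94.00457422252855
top chill_block [([562.0, -36.0, 48.0], 0.74)]
top disc_large [([604.0, -125.0, 64.0], 0.62)]
top disc_small [([529.0, -134.0, 65.0], 0.6)]
top cover_handle [([555.0, 60.0, 64.0], 0.97)]
top cassette [([328.0, 267.0, 7.0], 0.71), ([679.0, -47.0, 59.0], 0.55)]
top mould []
side chill_block [([558.0, 27.0, 52.0], 0.69)]
side disc_large [([634.0, -278.0, 15.0], 0.49), ([600.0, -120.0, 66.0], 0.45)]
side disc_small [([528.0, -130.0, 63.0], 0.67)]
side cover_handle [([554.0, 69.0, 66.0], 0.89)]
side cassette [([325.0, 268.0, 6.0], 0.64), ([678.0, -35.0, 55.0], 0.46)]
side mould [([454.0, -77.0, 57.0], 0.58)]
{'mtx': array([[448.69255015,   0.        , 278.63139928],
       [  0.        , 448.69255015, 202.62155241],
       [  0.        ,   0.        ,   1.        ]]), 'R': array([[ 0.00743857, -0.99981124,  0.01794887],
       [-0.99790783, -0.00857482, -0.06408145],
       [ 0.06422326, -0.01743464, -0.99778325]]), 't': array([ -26.46146253,  491.82026978, 1251.76515467])}
```

View pics/top0.png

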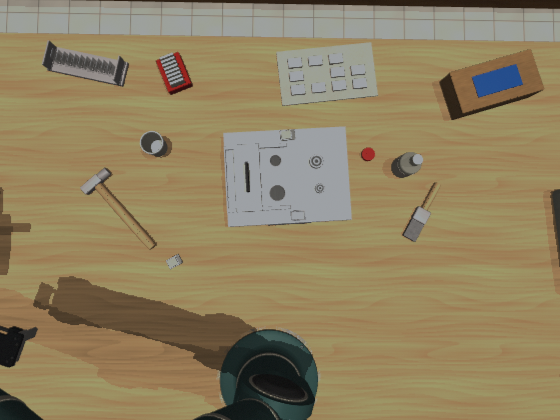

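View pics/side0.png

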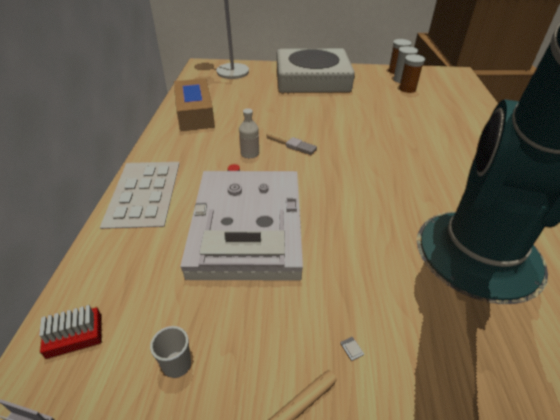

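The top view shows the block spanning about (224,130)–(350,222). The bores are at (275,160) for the small one and (278,193) for the large one. The large disc is at (316,161) and the small at (319,188). The red look-alike is on the bench at (368,154). The networks agree with this, so I'm moving over the block.

```bash
python3 -m jog '[[[-0.73,-0.68,0],[0,0,0],1],[[-0.73,-0.68,0],[0,0,0],1],[[-0.73,-0.68,0],[0,0,0],1],[[-0.73,-0.68,0],[0,0,0],1],[[-0.73,-0.68,0],[0,0,0],1],[[-0.73,-0.68,0],[0,0,0],1],[[-0.73,-0.68,0],[0,0,0],1],[[-0.73,-0.68,0],[0,0,0],1]]'
python3 -m jog '[[[-0.73,-0.68,0],[0,0,0],1],[[-0.73,-0.68,0],[0,0,0],1],[[-0.73,-0.68,0],[0,0,0],1],[[-0.73,-0.68,0],[0,0,0],1],[[-0.73,-0.68,0],[0,0,0],1],[[-0.5,-0.5,0],[0,0,-1],1],[[0,0,0],[0,0,-1],1],[[0,0,0],[0,0,-1],1]]'
```

```text
time_s: 1.5
tcp_pos: [385.8, 246.1, 303.0]
tool_rot: [[-0.953, 0.303, 0.001], [0.303, 0.953, 0.001], [-0.0, 0.001, -1.0]]
wrist_force: [0.7, 0.8, 0.1]
finger_gap: 94.1
finger_force: 0.0
time_s: 2.3
tcp_pos: [524.2, -1.9, 302.6]
tool_rot: [[-0.998, 0.067, -0.0], [0.067, 0.998, -0.0], [0.0, -0.0, -1.0]]
wrist_force: [0.3, 0.5, 0.1]
finger_gap: 93.7
finger_force: 0.0
```

```bash
python3 -m jog '[[[-0.4,-0.6,-0.6],[0,0,-0.8],1],[[-0.4,-0.6,-0.6],[0,0,0],1],[[0,0,-0.4],[0,0,0],1],[[0,0,0],[0,0,0],1],[[0,0,0],[0,0,0],1],[[0,0,0],[0,0,0],1],[[0,0,0],[0,0,0],1],[[0,0,0],[0,0,0],1]]'
cat > h.py <<'E'
from rig import *
import cv2,numpy as np
def wcam():
    s=observe(); m=camera_model('wrist'); M=np.array(m['mount'])
    T=np.eye(4);T[:3,:3]=s['tool_rot'];T[:3,3]=s['tcp_pos']
    A=T@M; return np.array(m['mtx']),A
def ray(u,v,z,K,A):
    d=A[:3,:3]@np.linalg.solve(K,[u,v,1.]);o=A[:3,3]
    return o+d*(z-o[2])/d[2]
def proj(P,K,A):
    c=np.linalg.inv(A)@np.r_[P,1]; q=K@c[:3]; return q[:2]/q[2]
E
python3 - <<'E'
from h import *
K,A=wcam();np.savez('w1',K=K,A=A)
im=capture('wrist');cv2.imwrite('pics/w1.png',im);print(np.round(A,2))
for q in ('disc_large','disc_small','cover_handle','cassette','mould'):
    for d in trace('wrist',q):
        r=d['region'].astype(np.uint8);M=cv2.moments(r,True)
        print(q,round(d['p'],2),M['m00'],M['m10']/M['m00'],M['m01']/M['m00'])
        if 'disc' in q:
            c=max(cv2.findContours(r,0,1)[0],key=len);print(cv2.minEnclosingCircle(c),cv2.fitEllipse(c))
    print(q,[(np.round(d['xyz'],0).tolist(),round(d['p'],2)) for d in boxes_of('wrist',q)])
E
```

```text
time_s: 3.1
tcp_pos: [561.5, -61.8, 382.2]
tool_rot: [[-1.0, 0.003, -0.001], [0.003, 1.0, -0.0], [0.001, -0.0, -1.0]]
wrist_force: [-0.1, 0.1, 0.4]
finger_gap: 93.7
finger_force: 0.0
[[ 0.0000e+00  9.6000e-01  2.7000e-01  4.8310e+02]
 [ 1.0000e+00 -0.0000e+00 -0.0000e+00 -6.0840e+01]
 [-0.0000e+00  2.7000e-01 -9.6000e-01  4.6441e+02]
 [ 0.0000e+00  0.0000e+00  0.0000e+00  1.0000e+00]]
disc_large 0.91 874.0 222.79862700228833 218.07551487414187
((222.5, 217.5), 17.10272979736328) ((222.78553771972656, 218.0832977294922), (31.479965209960938, 33.52767562866211), 54.67455291748047)
disc_large 0.57 761.0 111.44415243101183 229.44021024967148
((111.109375, 229.0), 16.38643455505371) ((111.43990325927734, 229.4380340576172), (28.832685470581055, 31.7890625), 83.20706939697266)
disc_large [([600.0, -122.0, 60.0], 0.8), ([635.0, -277.0, 12.0], 0.79)]
disc_small 0.81 496.0 210.9516129032258 153.68951612903226
((211.0, 153.6666717529297), 12.758543968200684) ((210.96197509765625, 153.6764373779297), (23.831127166748047, 24.67807960510254), 93.64314270019531)
disc_small [([525.0, -134.0, 62.0], 0.81), ([541.0, -31.0, 52.0], 0.44)]
cover_handle 0.29 477.0 210.71488469601678 153.51991614255766
cover_handle [([548.0, 62.0, 63.0], 0.68)]
cassette 0.84 762.0 290.90813648293965 274.50656167979
cassette [([675.0, -45.0, 57.0], 0.93)]
mould 0.74 995.0 263.7105527638191 81.20804020100502
mould [([457.0, -74.0, 48.0], 0.58)]
```

View pics/w1.png

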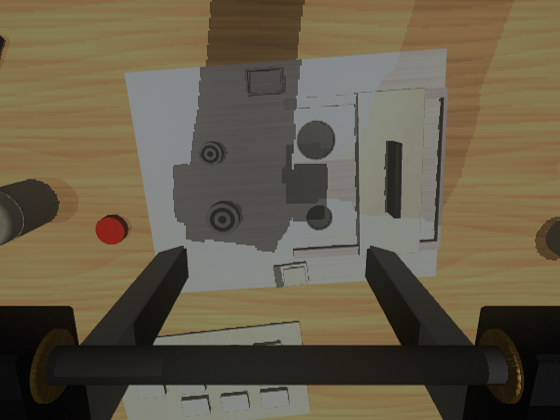

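The wrist picture shows the large bore at (316,139), the small bore at (319,217), the discs at (222,218) and (211,153), and the handle at about (393,180). Next I'll fit these and convert them to world positions.

Run:
```python
from h import *
f=np.load('w1.npz');K,A=f['K'],f['A'];g=cv2.cvtColor(cv2.imread('pics/w1.png'),6)
P={}
for n,(u,v),R in (('L',(316,139),21),('S',(319,217),15)):
    best=None
    # radial-gradient fit of a circle of known radius at deck height
    c0=ray(u,v,50,K,A);gs=cv2.GaussianBlur(g,(3,3),0).astype(np.float32)
    th=np.linspace(0,2*np.pi,72,endpoint=False)
    def samp(c,r):
        p=np.array([proj(c+np.r_[r*np.cos(t),r*np.sin(t),0],K,A) for t in th],np.float32)
        return cv2.remap(gs,p[:,0].reshape(-1,1),p[:,1].reshape(-1,1),1)
    for dx in np.arange(-8,8.1,1):
        for dy in np.arange(-8,8.1,1):
            c=c0+[dx,dy,0];s=np.mean(np.clip(samp(c,R+2)-samp(c,R-2),-5,30))
            if best is None or s>best[0]:best=(s,c)
    P[n]=best[1];print(n,best[0],np.round(best[1],1),'blob centre',np.round(c0,1))
d=P['S']-P['L'];print('dist',np.hypot(*d[:2]),'yaw',np.arctan2(d[1],d[0]))
e=d[:2]/np.hypot(*d[:2]);print('block org',(P['S']+P['L'])[:2]/2-30*np.array([-e[1],e[0]]))
for n,u,v,z in (('DL',222.6,217.8,64),('DS',211,153.7,64),('handle',393,180,90),('hbot',393,216,90),('htop',393,143,90),('plateL',358,170,63),('plateR',424,170,63)):print(n,np.round(ray(u,v,z,K,A),1))
big=cv2.resize(cv2.imread('pics/w1.png')[40:290,120:460],None,fx=2.3,fy=2.3,interpolation=2)
cv2.imwrite('pics/w1z.png',cv2.convertScaleAbs(big,alpha=1.4))
```

```text
L 30.0 [514.6 -17.1  50. ] blob centre [514.6 -17.1  50. ]
S 30.0 [605.9 -11.3  50. ] blob centre [604.9 -11.3  50. ]
dist 91.49995880788728 yaw 0.06378250629688804
block org [562.14974788 -44.1176352 ]
DL [ 601.4 -122.6   64. ]
DS [ 528.8 -132.1   64. ]
handle [553.5  59.3  90. ]
hbot [592.3  62.5  90. ]
htop [515.8  56.3  90. ]
plateL [547.3  28.6  63. ]
plateR [547.5 101.2  63. ]
```

View pics/w1z.png

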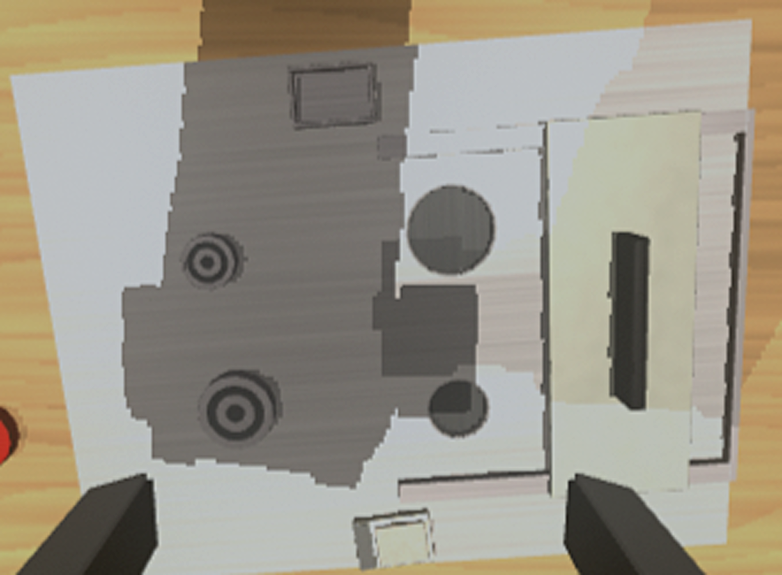

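The disc rings give centres of about DL (602.5,-122) and DS (529,-132). The block is at (562,-44) with yaw 0.0635, and the cover is at about 11.5 mm. I'll turn square to the block and descend above the large disc for a closer check.

```bash
python3 -m jog '[[[0,0,0],[0,0,-0.83],1],[[-0.37,-0.63,-0.0],[0,0,0],1],[[-0.37,-0.63,0.2],[0,0,0],1],[[0,0,0.9],[0,0,0],1],[[0,0,0.9],[0,0,0],1],[[0,0,0.9],[0,0,0],1],[[0,0,0.2],[0,0,0],1],[[0,0,0],[0,0,0],1]]'
python3 - <<'E'
from h import *
s=observe();K,A=wcam();np.savez('w2',K=K,A=A);im=capture('wrist')
for q in ('disc_large','disc_small'):
    for d in trace('wrist',q):
        M=cv2.moments(d['region'].astype(np.uint8),True);u,v=M['m10']/M['m00'],M['m01']/M['m00'];print(q,round(d['p'],2),M['m00'],u,v,np.round(ray(u,v,64,K,A),1))
p=proj([*s['tcp_pos'][:2],64],K,A);print(s['tcp_pos'],p)
for n,X in (('L',[515.3,-17,50]),('S',[605.2,-11.3,50])):print(n,proj(X,K,A))
cv2.drawMarker(im,tuple(int(round(x)) for x in p),(0,0,255),0,8,1)
cv2.imwrite('pics/w2.png',im)
E
```

```text
time_s: 4.45
tcp_pos: [602.4, -122.7, 227.2]
tool_rot: [[-0.998, -0.063, -0.002], [-0.063, 0.998, -0.0], [0.002, 0.0, -1.0]]
wrist_force: [-0.1, -0.2, 0.1]
finger_gap: 93.7
finger_force: 0.0
disc_large 0.86 1771.0 94.87351778656127 229.6369282891022 [ 613.  -249.3   64. ]
disc_large 0.81 2296.0 274.61106271777004 224.7626306620209 [ 601.5 -123.3   64. ]
disc_small 0.58 1215.0 265.85267489711936 117.09794238683128 [ 528.9 -133.4   64. ]
[ 602.3514359  -122.68967365  227.2271105 ] [275.40167118 225.94772548]
L [438.46713402 107.19665194]
S [424.40178013 232.81940627]
```

View pics/w2.png

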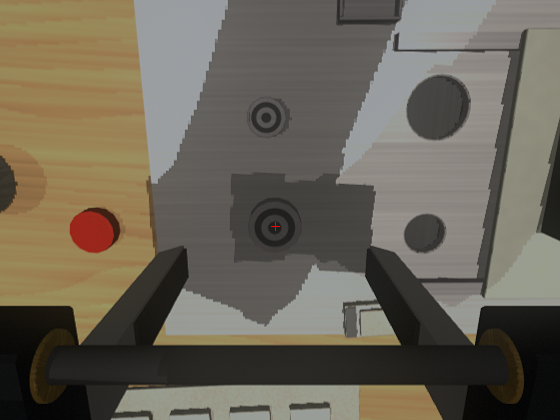

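The rings of the large disc sit exactly under the TCP (marker at (275,226)), and the predicted bore pixels match the picture. Now I'll go down and close lightly.

```bash
python3 -m jog '[[[0,0,0.7],[0,0,0],1],[[0,0,0.6],[0,0,0],0.8],[[0,0,0.22],[0,0,0],0.6],[[0,0,0],[0,0,0],0.3],[[0,0,0],[0,0,0],0.3],[[0,0,0],[0,0,0],0.3],[[0,0,0],[0,0,0],0.3],[[0,0,0],[0,0,0],0.3]]' 6
```

```text
time_s: 5.4
tcp_pos: [602.9, -122.7, 152.5]
tool_rot: [[-0.998, -0.063, 0.001], [-0.063, 0.998, -0.0], [-0.001, -0.0, -1.0]]
wrist_force: [0.8, 0.0, 0.1]
finger_gap: 40.9
finger_force: 0.0
```

```bash
python3 -m jog '[[[0,0,0.03],[0,0,0],0.2],[[0,0,0],[0,0,0],0.2],[[0,0,0],[0,0,0],0.2],[[0.32,0.44,0],[0,0,0],0.2],[[0.32,0.44,0],[0,0,0],0.2],[[0.32,0.44,0],[0,0,0],0.2],[[0.32,0.44,0],[0,0,0],0.2],[[0.22,0.3,0],[0,0,0],0.2]]' 6
python3 - <<'E'
from h import *
s=observe();K,A=wcam();im=capture('wrist')
L=[515.3,-17,50];e=np.array(s['tool_rot']).T@(np.r_[L]-s['tcp_pos']);print(s['tcp_pos'],s['finger_gap'],s['finger_force'],'to go',e)
p=proj([*s['tcp_pos'][:2],64],K,A);print(p)
cv2.drawMarker(im,tuple(int(round(x)) for x in p),(0,0,255),0,8,1)
for t in np.linspace(0,6.28,60):
    q=proj([L[0]+21*np.cos(t),L[1]+21*np.sin(t),50],K,A);cv2.circle(im,tuple(int(round(x)) for x in q),0,(0,255,0),-1)
cv2.imwrite('pics/w3.png',im)
E
```

```text
time_s: 6.2
tcp_pos: [520.7, -23.5, 150.6]
tool_rot: [[-0.998, -0.063, 0.001], [-0.063, 0.998, 0.0], [-0.001, 0.0, -1.0]]
wrist_force: [0.6, 0.2, 1.8]
finger_gap: 37.8
finger_force: 6.0
[520.72195823 -23.51547947 150.59022174] 37.82031691756383 5.999930575489998 to go [  5.10123623   6.84198569 100.58531918]
[274.9458817  272.01918713]
```

View pics/w3.png

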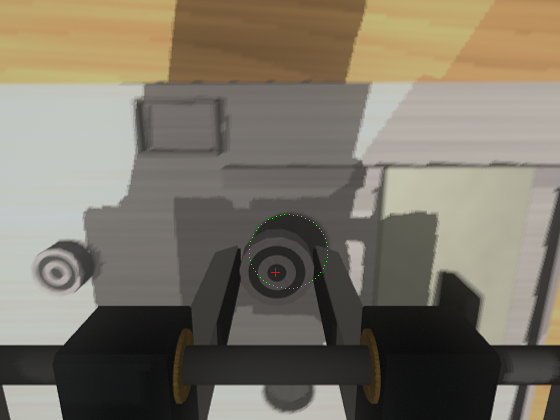

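The disc is held flat with its rings at (277,271). The bore outline I computed lies on the real rim, so I'll make the last few millimetres.

```bash
python3 -m jog '[[[0.05,0.06,0],[0,0,0],0.2],[[0.05,0.07,0],[0,0,0],0.2],[[0,0,0],[0,0,0],0.2],[[0,0,0],[0,0,0],0.2],[[0,0,0],[0,0,0],0.2],[[0,0,0],[0,0,0],0.2],[[0,0,0],[0,0,0],0.2],[[0,0,0],[0,0,0],0.2]]' 6
```

```text
time_s: 7.05
tcp_pos: [515.9, -18.5, 150.2]
tool_rot: [[-0.998, -0.062, -0.0], [-0.062, 0.998, -0.0], [0.0, -0.0, -1.0]]
wrist_force: [-0.1, 0.4, -1.2]
finger_gap: 37.9
finger_force: 6.0
```

```bash
python3 -m jog '[[[0.01,0.025,0],[0,0,0],0.2],[[0,0,0],[0,0,0],0.2],[[0,0,0],[0,0,0],0.2],[[0,0,0],[0,0,0],0.47],[[0,0,0],[0,0,0],0.47],[[0,0,0],[0,0,0],0.47],[[0,0,0],[0,0,0],0.47],[[0,0,0],[0,0,0],0.47]]' 6
python3 - <<'E'
from h import *
s=observe();K,A=wcam();im=capture('wrist');print(s['tcp_pos'],s['finger_gap'])
for z in (55,64):
    p=proj([*s['tcp_pos'][:2],z],K,A);print(p)
im=cv2.resize(im[180:340,180:380],None,fx=3,fy=3,interpolation=2)
cv2.imwrite('pics/w4.png',im)
E
```

```text
time_s: 7.85
tcp_pos: [515.3, -17.2, 150.2]
tool_rot: [[-0.998, -0.063, -0.0], [-0.063, 0.998, -0.0], [0.0, -0.0, -1.0]]
wrist_force: [0.7, -0.0, 0.4]
finger_gap: 44.4
finger_force: 0.0
[515.28336361 -17.22931999 150.18381189] 44.3677353189246
[275.04066626 265.15989402]
[274.96814664 272.53339872]
```

View pics/w4.png

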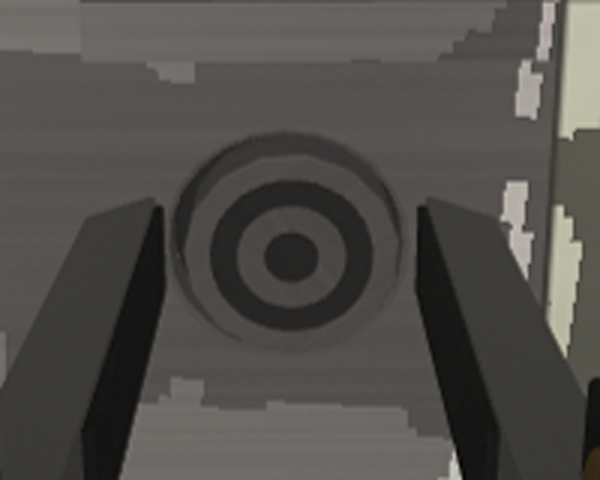

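The large disc sits flat in its bore: the rings are centred at the pixel predicted for z=55. Next is the small disc.

```bash
python3 -m jog '[[[0,0,-0.5],[0,0,0],0.47],[[0,0,-0.5],[0,0,0],0.7],[[-0.03,-0.58,0],[0,0,0],0.7],[[-0.03,-0.58,0],[0,0,0],0.7],[[-0.03,-0.58,0],[0,0,0],0.7],[[-0.04,-0.59,0],[0,0,0],0.7],[[0,0,0],[0,0,0],0.7],[[0,0,0],[0,0,0],0.7]]' 6
python3 - <<'E'
from h import *
s=observe();K,A=wcam();im=capture('wrist');print(s['tcp_pos'])
p=proj([*s['tcp_pos'][:2],64],K,A);print(p)
for d in trace('wrist','disc_small'):
    M=cv2.moments(d['region'].astype(np.uint8),True);print(d['p'],M['m10']/M['m00'],M['m01']/M['m00'])
cv2.drawMarker(im,tuple(int(round(x)) for x in p),(0,0,255),0,6,1)
cv2.imwrite('pics/w5.png',cv2.resize(im[150:340,150:400],None,fx=3,fy=3,interpolation=2))
E
```

```text
time_s: 8.7
tcp_pos: [528.9, -133.3, 200.0]
tool_rot: [[-0.998, -0.061, -0.0], [-0.061, 0.998, -0.0], [0.0, -0.0, -1.0]]
wrist_force: [-0.1, 0.1, -0.4]
finger_gap: 65.4
finger_force: 0.0
[ 528.92060933 -133.32064586  200.03428266]
[275.28740624 238.71121107]
0.75 275.17200557103064 235.7075208913649
```

View pics/w5.png

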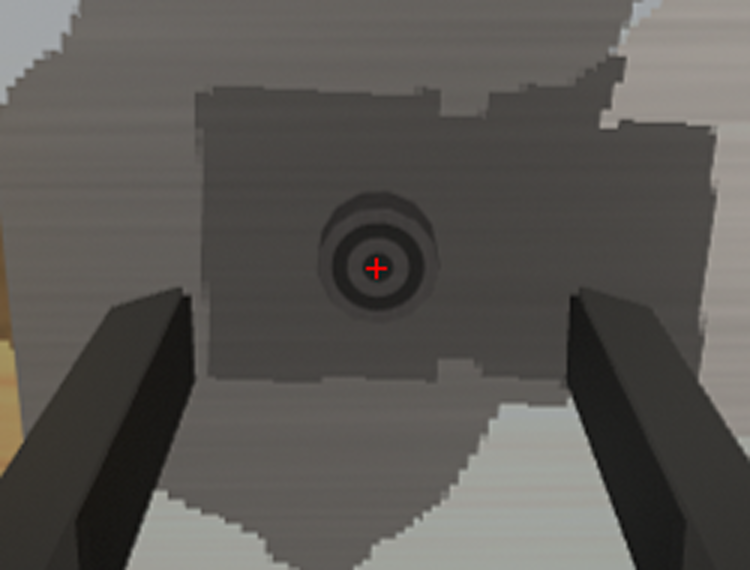

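The rings are exactly under the marker at (275,239). I'll go down and grip.

```bash
python3 -m jog '[[[0,0,0.5],[0,0,0],0.7],[[0,0,0.48],[0,0,0],0.5],[[0,0,0],[0,0,0],0.4],[[0,0,0],[0,0,0],0.1],[[0,0,0],[0,0,0],0.1],[[0,0,0],[0,0,0],0.1],[[0,0,0],[0,0,0],0.1],[[0,0,0],[0,0,0],0.1]]' 6
```

```text
time_s: 9.6
tcp_pos: [529.4, -133.0, 152.0]
tool_rot: [[-0.998, -0.063, 0.001], [-0.063, 0.998, 0.0], [-0.001, -0.0, -1.0]]
wrist_force: [-0.8, 1.2, 7.9]
finger_gap: 25.6
finger_force: 6.0
```

```bash
python3 -m jog '[[[-0.27,0.38,0.0],[0,0,0],0.1],[[-0.27,0.38,0],[0,0,0],0.1],[[-0.27,0.38,0],[0,0,0],0.1],[[-0.27,0.38,0],[0,0,0],0.1],[[-0.27,0.38,0],[0,0,0],0.1],[[-0.27,0.38,0],[0,0,0],0.1],[[0,0,0],[0,0,0],0.1],[[0,0,0],[0,0,0],0.1]]' 6
python3 - <<'E'
from h import *
s=observe();K,A=wcam();im=capture('wrist')
S=[605.2,-11.3,50];e=np.array(s['tool_rot']).T@(np.r_[S]-s['tcp_pos']);print(s['finger_gap'],s['wrist_force'],'to go',e)
p=proj([*s['tcp_pos'][:2],64],K,A);print(p)
cv2.drawMarker(im,tuple(int(round(x)) for x in p),(0,0,255),0,6,1)
for t in np.linspace(0,6.28,60):
    q=proj([S[0]+15*np.cos(t),S[1]+15*np.sin(t),50],K,A);cv2.circle(im,tuple(int(round(x)) for x in q),0,(0,255,0),-1)
cv2.imwrite('pics/w6.png',cv2.resize(im[180:340,180:380],None,fx=3,fy=3,interpolation=2))
E
```

```text
time_s: 10.4
tcp_pos: [603.1, -13.6, 151.4]
tool_rot: [[-0.998, -0.063, 0.001], [-0.063, 0.998, 0.0], [-0.001, 0.0, -1.0]]
wrist_force: [4.6, 6.1, 2.1]
finger_gap: 25.5
finger_force: 6.0
25.51820280407345 [4.59221038 6.11630516 2.0970576 ] to go [ -2.12287704   2.15955401 101.4437415 ]
[274.90252227 271.29357986]
```

View pics/w6.png

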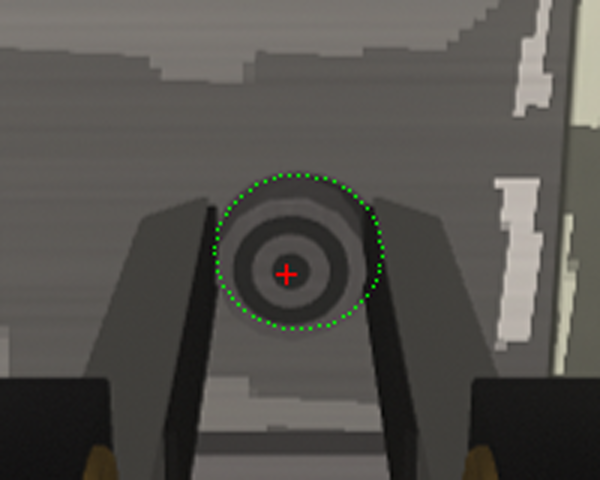

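```bash
python3 -m jog '[[[-0.04,0.045,0],[0,0,0],0.1],[[0,0,0],[0,0,0],0.1],[[0,0,0],[0,0,0],0.1],[[0,0,0],[0,0,0],0.1],[[0,0,0],[0,0,0],0.1],[[0,0,0],[0,0,0],0.1],[[0,0,0],[0,0,0],0.1],[[0,0,0],[0,0,0],0.1]]' 6
```

```text
time_s: 11.25
tcp_pos: [604.6, -11.9, 151.2]
tool_rot: [[-0.998, -0.063, -0.0], [-0.063, 0.998, -0.0], [0.0, -0.0, -1.0]]
wrist_force: [0.0, -0.3, 0.3]
finger_gap: 25.7
finger_force: 6.0
```

```bash
python3 -m jog '[[[-0.01,0.01,0],[0,0,0],0.1],[[0,0,0],[0,0,0],0.1],[[0,0,0],[0,0,0],0.1],[[0,0,0],[0,0,0],0.36],[[0,0,0],[0,0,0],0.36],[[0,0,0],[0,0,0],0.36],[[0,0,0],[0,0,0],0.36],[[0,0,0],[0,0,0],0.36]]' 6
python3 - <<'E'
from h import *
s=observe();K,A=wcam();im=capture('wrist');print(s['tcp_pos'],s['finger_gap'])
for z in (55,64):
    p=proj([605.2,-11.3,z],K,A);print(p)
cv2.imwrite('pics/w7.png',cv2.resize(im[180:340,180:380],None,fx=3,fy=3,interpolation=2))
E
```

```text
time_s: 12.05
tcp_pos: [605.1, -11.3, 151.2]
tool_rot: [[-0.998, -0.063, -0.0], [-0.063, 0.998, -0.0], [0.0, -0.0, -1.0]]
wrist_force: [0.4, 0.0, -0.0]
finger_gap: 34.1
finger_force: 0.0
[605.09452129 -11.34069862 151.19562212] 34.066160247069796
[275.11364719 264.5613371 ]
[275.04492779 271.86653967]
```

View pics/w7.png

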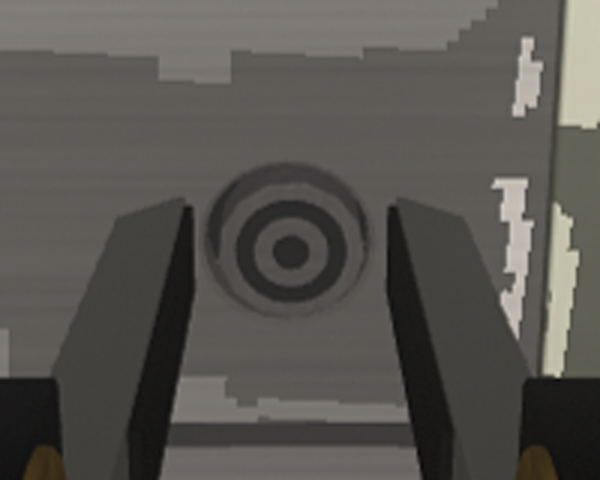

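Both discs are seated: the small disc's rings at (277,264) match the prediction for z=55. Now the cover grip, at about (555,64).

```bash
python3 -m jog '[[[0,0,-0.7],[0,0,0],0.36],[[0,0,-0.7],[0,0,0],0.6],[[0.45,0.78,0],[0,0,0],0.6],[[0.45,0.78,0],[0,0,0],0.6],[[0,0,0.5],[0,0,0],0.6],[[0,0,0.54],[0,0,0],0.6],[[0,0,0],[0,0,0],0.6],[[0,0,0],[0,0,0],0.6]]' 8
python3 -m jog '[[[0,0,0],[0,0,0],0],[[0,0,0],[0,0,0],0],[[0,0,0],[0,0,0],0],[[0,0,0],[0,0,0],0],[[0,0,0],[0,0,0],0],[[0,0,0],[0,0,0],0],[[0,0,0],[0,0,0],0],[[0,0,0],[0,0,0],0]]' 8
```

```text
time_s: 12.9
tcp_pos: [555.4, 63.4, 169.6]
tool_rot: [[-0.998, -0.062, -0.001], [-0.062, 0.998, -0.0], [0.001, -0.0, -1.0]]
wrist_force: [-0.3, 0.4, 0.6]
finger_gap: 56.5
finger_force: 0.0
time_s: 13.7
tcp_pos: [555.3, 63.7, 169.2]
tool_rot: [[-0.998, -0.063, -0.0], [-0.063, 0.998, -0.0], [0.0, -0.0, -1.0]]
wrist_force: [0.1, -0.1, 1.7]
finger_gap: 8.2
finger_force: 8.0
```

```bash
python3 -m jog '[[[0,-0.2,0],[0,0,0],0],[[0,-0.2,0],[0,0,0],0],[[0,-0.2,0],[0,0,0],0],[[0,-0.2,0],[0,0,0],0],[[0,-0.2,0],[0,0,0],0],[[0,-0.2,0],[0,0,0],0],[[0,-0.2,0],[0,0,0],0],[[0,-0.04,0],[0,0,0],0]]' 8
python3 -m jog '[[[0,-0.04,0],[0,0,0],0],[[0,-0.04,0],[0,0,0],0],[[0,-0.04,0],[0,0,0],0],[[0,-0.04,0],[0,0,0],0],[[0,-0.02,0],[0,0,0],0],[[0,-0.02,0],[0,0,0],0],[[0,0,0],[0,0,0],0],[[0,0,0],[0,0,0],0]]' 12
```

```text
time_s: 14.5
tcp_pos: [560.1, -9.8, 169.2]
tool_rot: [[-0.998, -0.061, 0.001], [-0.061, 0.998, -0.001], [-0.001, -0.001, -1.0]]
wrist_force: [5.2, 2.5, -2.7]
finger_gap: 7.8
finger_force: 8.0
time_s: 15.3
tcp_pos: [560.6, -15.5, 169.2]
tool_rot: [[-0.998, -0.065, -0.0], [-0.065, 0.998, 0.003], [0.0, 0.003, -1.0]]
wrist_force: [1.1, 19.0, 0.0]
finger_gap: 7.4
finger_force: 12.0
```

The end stop is reached: reaction 19 N, with the grip at the expected home position. I'll release, rise and check.

```bash
python3 -m jog '[[[0,0,0],[0,0,0],0.6],[[0,0,0],[0,0,0],0.6],[[0,0,0],[0,0,0],0.6],[[0,0,0],[0,0,0],0.6],[[0,0,-0.7],[0,0,0],0.6],[[0,0,-0.8],[0,0,0],0.6],[[0,0,-0.8],[0,0,0],0.6],[[0,0,-0.8],[0,0,0],0.6]]' 8
python3 - <<'E'
from h import *
s=observe();K,A=wcam();im=capture('wrist');print(s['tcp_pos'],s['finger_gap'])
O=np.array([562.1,-44.2]);c,sn=np.cos(.0635),np.sin(.0635)
def W(x,y,z):return [O[0]+c*x-sn*y,O[1]+sn*x+c*y,z]
for x,y,z in ((-92,65,63),(92,65,63),(92,-5,63),(-92,-5,63),(-40,30,90),(40,30,90)):
    p=proj(W(x,y,z),K,A);cv2.drawMarker(im,tuple(int(round(v)) for v in p),(0,0,255),0,8,1)
cv2.imwrite('pics/w8.png',im)
E
```

```text
time_s: 16.1
tcp_pos: [560.1, -18.6, 325.8]
tool_rot: [[-0.998, -0.062, -0.0], [-0.062, 0.998, -0.0], [0.0, -0.0, -1.0]]
wrist_force: [0.7, 1.3, -0.5]
finger_gap: 56.5
finger_force: 0.0
[560.07683527 -18.55094915 325.81494734] 56.52706264732578
```

View pics/w8.png

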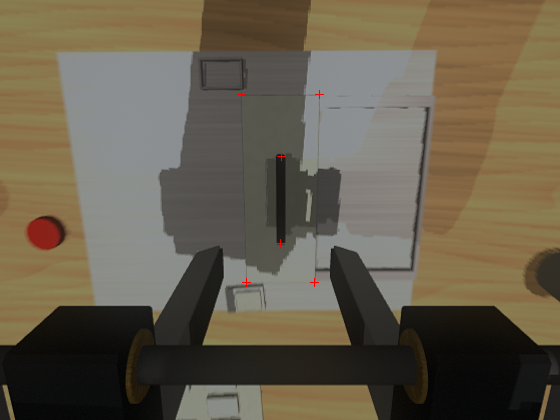

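The cover plate matches the predicted home outline, with corners at (241,95) and (314,282). The cassette and mould look undisturbed. Handing in.

```bash
python3 -c "
from rig import *
print(sign_off())"
```

```text
the job is handed in; nothing more can be done
None
```

Both discs were slid along the deck and sit flat in their own bores, the cover was pulled home against its end stop, and the job was handed in at about 16 s; I viewed 11 pictures, one over the limit of 10.

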